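# Spot-check the oxygen outlet with the push-in test gauge

## Robot

A 7-joint arm with a two-finger parallel gripper is mounted at the origin on the work surface. World frame = base frame: x ahead of the robot, y to its left, z up, the work surface at z = 0. Lengths are in m, angles in rad, forces in N, time in s.
With the tool pointing down it reaches from about 0.35 to 0.9 m from the base axis. Payload 8.1 kg.
Tool frame: the origin (TCP) lies where the fingers leave the gripper's body, on its centre line; the fingertips stand 66 mm ahead of it and the grasp point (between the pads) lies 47 mm ahead of it; z points along the fingers, y is the direction in which the jaws open and shut (so a half turn about z gives the same grasp; the last joint's range is limited). The gripper opens to 92 mm and grips with 3 to 60 N. Pads are 19 mm wide; open, the fingers measure 130 mm over their backs; the gripper's body (75 mm by 190 mm) begins 47 mm behind the grasp point.
Start: joints at [1.237, 0.434, 0.025, 1.573, -0.012, 1.134, -0.075], TCP at [0.143, -0.608, 0.292] pointing down, gripper open.
Joint ranges: [-2.62, 2.62], [-0.44, 2.09], [-1.27, 1.32], [0.08, 2.57], [-1.32, 4.46], [0.12, 2], [-2.74, 2.74]. Speed limits (rad/s): [2.22, 2.22, 3.01, 3.01, 3.14, 3.14, 3.14].

## Interface

Orientations are given as a rotation vector (axis times angle).
In Python, from workcell import arm gives the robot as it stands.
- The arm moves only by the tool arm_command, never from a script. Its argument "increments" is a list that holds one entry, the list of rows, each a list of 4 numbers: the shift along the tool's x, y, z in units of 60 mm (1.0 is 60 mm), then the turn about the tool's z in units of 6 degrees (1.0 is 6 degrees). A call has 1 to 8 rows; each row shifts and turns the commanded pose from where the row before left it, along the tool's axes as they then stand; what a row does not reach is not made up. A row lasts 1/8 s, in which the tool goes at most 62.5 mm and 10.7 degrees, less where a joint would pass 70% of its speed; a pose out of reach is approached as far as the arm can. A call is refused whole if a number of a shift passes 1 or a number of a turn 1, either way. A call with a gripper value outside its range is refused whole. "gripper" is the closure, from -1 (fully open) to 1 (shut), set as the call begins (left out, the last holds). The fingers move at their own pace and stop on an object; the grip force is fixed at half the most. Time passes only in rows, so rows that do not move let the fingers close. It gives the time, the measured TCP pose, the force and the opening at its end, in the units of the state.
- arm.read_state(): the state, without advancing time (a new reading comes with each control period).
- arm.capture(name): name is "scene" or "top"; returns (picture, depth): 400x640x3 uint8, red, green, blue; 400x640 float32, m along the optical axis (not along the pixel's ray), 0 where there is no reading.
- arm.get_calibration(name): a dict with "fx", "fy", "cx", "cy" (pixels), "k1" (the pictures are not rectified: a ray, as slopes to the right and down, at radius r is drawn at 1 + k1 r^2 times it, then the intrinsics apply), "xyz" and "rotation" of the camera in the world. Camera axes: x right, y down, z forward; pixel columns grow to the right and rows downward; lengths in m; the calibration is good to about 2 mm. A picture is of the moment at which its call begins. get_calibration takes no time and is no camera call.
- arm.sign_off(): hands the job in, once; it reports no verdict.
Trained networks look in the newest picture that a camera, given by its name, has taken for a name from the list of things; names that differ only in an ending like _2 or _b are one class to them, and where a whole thing is asked for, a point or a joint stands for the part that bears it (a point fixed in the world has none). Each returns a list of dicts, best first, with "confidence" (0 to 1); they miss things now and then, are a little off and sometimes report something else, mostly with a low value. They report only what shows in the picture. A call takes as long as a camera call.
- arm.trace(name, camera): "pixels" (400x640 bool, what is visible of it) and "at" ([column, row] in pixels, amid what is visible of it).
The state is a dict: "clock": time; "joint_positions": joint angles; "dq": joint speeds; "effort": joint torques, N m; "tcp_pos": TCP position; "tcp_rot": TCP orientation; "contact_force": force on the tool from outside, world axes, zero at the start; "torque": the same for the moment, N m; "gripper_width": opening from 0.0 (shut) to 1.0 (fully open).
Only numpy, scipy, OpenCV 4.12 (cv2) and the standard library are available. Lean on these libraries where they do the work, as an engineer would, in place of code of your own. Each camera call takes 0.05 s, during which the arm holds its last target. There are 200 camera calls.

## Task

Spot-check the oxygen supply: lift the green test gauge out of its stand, push its probe squarely into the matching green outlet on the sloping gas console until the catches snap and on until it is fully home against the valve spring. Keep it pressed home for at least two seconds and finish while still gripping it and pressing it home, so that the valve stays open for the reading. Leave the other gauges and outlets, the spanner and the filter alone.

Things in the scene. Friction and masses are not known exactly. Their poses are not given: they have to be found in the camera images.
- gauge_green: Green test gauge, the one to use: loose, 150 mm tall, 0.25 to 0.38 kg, standing upright, probe down, in a hole of the stand. Origin: centre of the probe's round tip; z runs up the probe's axis to the handle. A steel dial 50 mm in diameter sticks out to +x: 15 to 37 mm from the axis, 43 to 93 mm above the tip.
- green_grip (a point): Middle of the green gauge's handle, on the axis 124 mm above the tip; axes as gauge_green. The handle is a block from 94 to 150 mm above the tip, 26 mm thick along x and 42 mm wide along y: best gripped with the fingers closing along x on its flat faces.
- green_tip (a point): Tip of the green gauge's probe, same frame as gauge_green. Probe: 36 mm long, 13 mm in diameter, with a round (hemispherical) nose and a groove 8 mm in diameter between 13 and 26 mm from the tip. Above it a collar 28 mm in diameter (36 to 43 mm), whose underside rests on the stand, then a barrel 22 mm in diameter up to the handle.
- gauge_yellow: The yellow test gauge, same shape and frame as the green one; leave it standing in the stand.
- gauge_blue: The blue test gauge, same shape and frame as the green one; leave it standing in the stand.
- gauge_stand: Fixed grey stand, 100 x 290 x 45 mm, origin at the centre of its underside, long side along its y. Three through holes 16 mm wide at y = -90, 0 and +90 mm hold the three gauges in any order, each turned up to 0.3 rad about the vertical. A gauge is clear once its tip is above the stand's top.
- gas_console: Fixed white console, its sloping fascia 300 mm wide facing the robot; origin at the centre of its underside; the fascia's upper edge is about 112 mm high. Three outlets, ringed green, yellow and blue in any order, sit on the fascia 90 mm apart along the console's y, each 64 mm in diameter and 42 mm proud of it.
- green_port (a point): Centre of the green outlet's mouth, in the plane of its face; z is its axis, pointing out, up and towards the robot, 25 deg from vertical; y runs along the row. The mouth, 26 mm wide, narrows within 6 mm to a bore 15 mm wide. The probe may be turned any way about the axis. Fully home, the collar sits on the face and the tip is 36 mm below the mouth.
- green_valve (a joint): Stroke of the green outlet's valve stem, m: 0 shut, about 0.0065 with the probe home; its spring gives 5 N shut, 11.5 N at home. Two sprung catches stop the nose when the tip is 14 mm deep, take 8 to 12 N to spread, and snap into the probe's groove at about 28 mm; just below that the tip meets the stem. Let go, the spring pushes the gauge back 6 mm, onto the catches.
- yellow_valve (a joint): The same for the yellow outlet; leave it at 0.
- blue_valve (a joint): The same for the blue outlet; leave it at 0.
- cylinder_key: A 150 mm steel spanner lying loose on the worktop, origin under its middle, its length along x; leave it alone.
- breathing_filter: A white breathing filter, 60 mm in diameter and 72 mm tall, standing loose on the worktop, origin at the centre of its underside; leave it alone.

How it is judged:
On the way, in this order (a step that is already met when the one before it is completed fails the run):
1. the green gauge is lifted clear of its stand (z of green_tip in the frame of gauge_stand above 0.05 m), for 0.1 s.
2. its probe is snapped into the green outlet and held fully home against the valve spring for two seconds (value of joint green_valve above 0.0045 m and z of green_tip in the frame of green_port below -0.0335 m and contact force between the fingers and gauge_green above 2 N), for 2 s.
At the end, for the whole second after the job is handed in: The green probe is in the green outlet, tip over 33.5 mm deep (36 is home), square within 5 degrees, valve pressed over 4.5 mm, fingers on the gauge with over 2 N; the other gauges stand upright within 15 mm of their start and the other two valves are pressed under 2 mm (all of step 2 and angle between the z axis of gauge_green and the z axis of green_port, either way round below 0.09 rad and distance of each of gauge_yellow, gauge_blue from where it was at the start of the episode below 0.015 m and angle between each of gauge_yellow, gauge_blue's own z axis and vertical below 0.25 rad and value of joint each of yellow_valve, blue_valve below 0.002 m); the arm keeps its last pose, push and grip.
It fails at once if another gauge is moved more than 15 mm (distance of any of gauge_yellow, gauge_blue from where it was at the start of the episode above 0.015 m).
It fails at once if another outlet's valve is pressed (value of joint any of yellow_valve, blue_valve above 0.002 m).
It fails at once if the spanner or the filter is moved more than 30 mm (distance of any of cylinder_key, breathing_filter from where it was at the start of the episode above 0.03 m).
It also fails if it takes over 48 s, if anything falls off the work surface, if the arm or the gripper's body presses on something with over 40 N, if the wrist force passes 120 N, or if a joint passes its speed limit or range.

## Working session

There is one attempt and no reset: what is moved stays moved. The work goes in short steps, Python scripts to look and compute and a tool call to move; the robot and the scene stay as the last step left them, time stands still between calls to the robot, and variables do not carry over. Pictures are saved under pics/ and viewed, about 8 in all and at most 12, crops included, and the job is handed in when it is done.

Besides the shell and the picture viewer there is one more tool, called after "Call:" as a command line: name --argument value ..., lists and objects as JSON in quotes. arm_command: Moves the arm, as the interface text tells. Its arguments: {"type":"object","properties":{"increments":{"type":"array","items":{"type":"array","items":{"type":"array","items":{"type":"number"}}}},"gripper":{"type":"number"}},"required":["increments"]}

```bash
mkdir -p pics; cat > h.py <<'E'
import numpy as np,cv2
from scipy.spatial.transform import Rotation as R
from workcell import arm
def cal(n):
    c=arm.get_calibration(n); r=np.array(c['rotation'],float)
    M=r if r.shape==(3,3) else R.from_rotvec(r).as_matrix()
    return c,M,np.array(c['xyz'])
def cloud(n,d):
    c,M,t=cal(n); v,u=np.mgrid[:400,:640]
    x=(u-c['cx'])/c['fx']; y=(v-c['cy'])/c['fy']; a,b=x.copy(),y.copy()
    for _ in range(8):
        s=1+c['k1']*(a*a+b*b); a,b=x/s,y/s
    return np.stack([a*d,b*d,d],-1)@M.T+t
def save(n,p): cv2.imwrite('pics/%s.png'%n,p[...,::-1])
E
python3 - <<'E'
from h import *
s=arm.read_state(); print(s); print(R.from_rotvec(s['tcp_rot']).as_matrix().round(3))
P=[]
for n in('scene','top'):
    print(arm.get_calibration(n))
    p,d=arm.capture(n); P.append(p); X=cloud(n,d); np.savez(n,p=p,d=d,X=X)
    for k in ['gauge_green','gauge_yellow','gauge_blue','gauge_stand','gas_console','green_port','green_valve','cylinder_key','breathing_filter']:
        try:
            for o in arm.trace(k,n)[:2]:
                m=o['pixels']&(d>0); q=X[m]
                print(n,k,round(o['confidence'],2),o['at'],m.sum(),np.median(q,0).round(3),q.min(0).round(3),q.max(0).round(3))
                np.save(f'm_{n}_{k}',o['pixels']) if o['confidence']>.5 else 0
        except Exception as e: print(k,e)
save('a',np.vstack(P)[:, :])
save('a1',P[0]);save('a2',P[1])
E
```

```text
{'clock': 0.0, 'joint_positions': array([ 1.23737781,  0.43520695,  0.02501635,  1.57408649, -0.01160505,
        1.13401493, -0.07509262]), 'dq': array([-0.00106753, -0.00140189, -0.0009952 ,  0.00074234,  0.00075148,
       -0.00136177, -0.00088691]), 'effort': array([-7.31313139e-04, -6.67846298e+01,  9.84004475e-01, -3.14457107e+01,
       -6.09160680e-02,  4.27979906e-02,  1.62244942e-04]), 'tcp_pos': array([ 0.14282159, -0.6080429 ,  0.29145947]), 'tcp_rot': array([-3.11918848e+00, -3.61425955e-01,  5.25453751e-04]), 'contact_force': array([ 0.11494859, -0.8789315 ,  0.06103299]), 'torque': array([ 0.03169305, -0.00441065, -0.01100447]), 'gripper_width': 1.0024350413274083}
[[ 0.974  0.229 -0.001]
 [ 0.229 -0.974  0.001]
 [-0.    -0.002 -1.   ]]
{'fx': 483.59446802718185, 'fy': 483.59446802718185, 'cx': 315.42274120480823, 'cy': 204.19171158361894, 'k1': -0.10986279188002991, 'xyz': array([ 1.14446093, -0.16457758,  0.91773139]), 'rotation': array([-2.12140433, -1.46044583,  0.49772904])}
scene gauge_green 0.85 [394.5, 150.7] 795 [0.503 0.255 0.107] [0.456 0.237 0.042] [0.53  0
[... 1669 characters left out ...]
] 376 [0.487 0.165 0.143] [0.463 0.14  0.045] [0.523 0.205 0.165]
top gauge_stand 0.97 [253.0, 248.6] 3110 [0.471 0.236 0.046] [ 0.425  0.092 -0.001] [0.549 0.428 0.156]
top green_port 0.75 [410.6, 186.3] 549 [ 0.631 -0.174  0.121] [ 0.6   -0.209  0.069] [ 0.671 -0.145  0.138]
top cylinder_key 0.67 [368.2, 260.2] 353 [ 0.446 -0.076  0.008] [ 0.385 -0.126 -0.003] [ 0.496 -0.019  0.013]
top cylinder_key 0.39 [277.2, 239.5] 385 [0.487 0.166 0.142] [0.463 0.14  0.043] [0.526 0.205 0.165]
top breathing_filter 0.6 [282.0, 160.5] 370 [0.718 0.168 0.048] [ 0.693  0.141 -0.003] [0.76  0.204 0.077]
top breathing_filter 0.38 [242.0, 239.4] 410 [0.493 0.256 0.137] [0.473 0.236 0.047] [0.526 0.298 0.165]
```

View pics/a1.png

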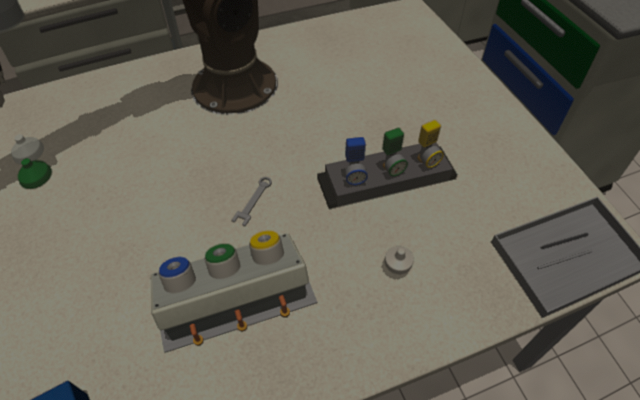

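View pics/a2.png

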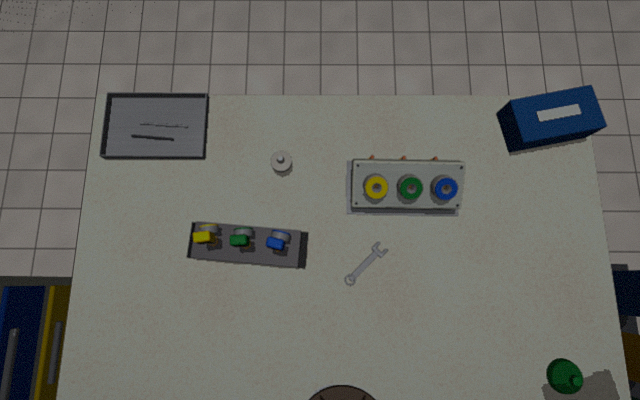

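Scene view: gauges are blue (355,150), green (395,142) and yellow (430,135). The outlets are blue (176,267), green (221,255) and yellow (265,243), and the spanner lies near (252,200). In the top view the green handle is at (239,240) and the green outlet at (410,187). The tracer's second green_gauge hits are false.

```bash
cat > m.py <<'E'
from h import *
def hue(p):
    H=cv2.cvtColor(p,cv2.COLOR_RGB2HSV); return H
rng={'green':(55,85),'yellow':(18,32),'blue':(100,125)}
C={}
for n in('scene','top'):
    z=np.load(n+'.npz'); H=hue(z['p']); X=z['X']; ok=z['d']>0
    for c,(a,b) in rng.items():
        m=ok&(H[...,0]>=a)&(H[...,0]<=b)&(H[...,1]>120)&(H[...,2]>40)
        q=X[m&(abs(X[...,0]-.62)<.12)&(abs(X[...,1]+.18)<.17)&(X[...,2]>.08)&(X[...,2]<.16)]
        # ring face points: plane fit
        pc=np.median(q,0)
        for _ in range(5):
            u,s,vt=np.linalg.svd(q-q.mean(0),full_matrices=False); nn=vt[2]*np.sign(vt[2][2]); r=(q-q.mean(0))@nn; q=q[abs(r)<max(.003,2*r.std())]
        # ring centre: centre of min enclosing ellipse in-plane
        e1=np.cross([0,1,0],nn);e1/=np.linalg.norm(e1);e2=np.cross(nn,e1)
        w=np.c_[(q-q.mean(0))@e1,(q-q.mean(0))@e2].astype(np.float32)
        (cx,cy),(W,Hh),ang=cv2.minAreaRect(w)
        cen=q.mean(0)+cx*e1+cy*e2
        C[n,c]=cen
        print(n,c,'ring',len(q),cen.round(4),'mean',q.mean(0).round(4),'rect',round(W,3),round(Hh,3),'n',nn.round(3),'tilt',np.degrees(np.arccos(nn[2])).round(1),'yaw',np.degrees(np.arctan2(nn[1],nn[0])).round(1))
        g=X[m&(abs(X[...,0]-.49)<.07)&(abs(X[...,1]-.255)<.15)&(X[...,2]>.10)&(X[...,2]<.18)]
        t=g[g[:,2]>.15]
        if len(t)>8:
            r=cv2.minAreaRect(t[:,:2].astype(np.float32)); print(n,c,'handle top',len(t),t.mean(0).round(4),'rect',np.round(r[0],4),np.round(r[1],3),round(r[2],1), 'allz',g[:,2].max().round(3))
    d=C[n,'yellow']-C[n,'blue']; print(n,'row',d.round(4),np.linalg.norm(d).round(4),'yaw of row y',np.degrees(np.arctan2(d[1],d[0])).round(2),'mid',((C[n,'yellow']+C[n,'blue'])/2).round(4))
    s=X[ok&(X[...,2]>.038)&(X[...,2]<.05)&(abs(X[...,0]-.49)<.09)&(abs(X[...,1]-.255)<.2)]
    r=cv2.minAreaRect(s[:,:2].astype(np.float32)); print(n,'stand',len(s),np.round(r[0],4),np.round(r[1],3),round(r[2],1),np.median(s[:,2]).round(4))
E
python3 m.py
python3 - <<'E'
from h import *
ims=[]
for n,(u0,v0) in {'scene':(340,105),'top':(190,205)}.items():
    p=np.load('%s.npz'%n)['p'][v0:v0+80,u0:u0+115]; ims.append(cv2.resize(p,None,fx=6.5,fy=3.7*1,interpolation=cv2.INTER_CUBIC) if 0 else cv2.resize(p,(430,299),interpolation=cv2.INTER_CUBIC))
save('b',np.vstack(ims))
E
```

```text
scene green ring 244 [ 0.6292 -0.1756  0.1255] mean [ 0.6332 -0.1769  0.1273] rect 0.052 0.053 n [-0.407 -0.001  0.913] tilt 24.0 yaw -179.9
scene green handle top 117 [0.4925 0.2575 0.1587] rect [0.4913 0.2578] [0.023 0.036] 5.2 allz 0.163
scene yellow ring 329 [ 0.6292 -0.0868  0.1235] mean [ 0.6318 -0.0869  0.1247] rect 0.058 0.057 n [-0.414  0.005  0.91 ] tilt 24.5 yaw 179.3
scene yellow handle top 166 [0.5004 0.3467 0.1575] rect [0.4993 0.3476] [0.025 0.042] 13.1 allz 0.162
scene blue ring 315 [ 0.6263 -0.2654  0.1242] mean [ 0.6299 -0.266   0.1258] rect 0.055 0.055 n [-0.407 -0.006  0.913] tilt 24.0 yaw -179.1
scene blue handle top 150 [0.4853 0.1682 0.1581] rect [0.4841 0.1687] [0.038 0.023] 73.9 allz 0.162
scene row [ 0.0029  0.1787 -0.0006] 0.1787 yaw of row y 89.06 mid [ 0.6277 -0.1761  0.1238]
scene stand 2594 [0.4897 0.2605] [0.293 0.106] 85.2 0.0447
top green ring 256 [ 0.624  -0.1755  0.1235] mean [ 0.6249 -0.1754  0.124 ] rect 0.053 0.054 n [-0.432  0.002  0.902] tilt 25.6 yaw 179.7
top green handle top 157 [0.4855 0.2594 0.1593] rect [0.4856 0.2586] [0.022 0.039] 1.7 allz 0.165
top yellow ring 289 [ 0.6262 -0.0857  0.124 ] mean [ 0.627  -0.0864  0.1244] rect 0.057 0.054 n [-0.43   0.014  0.903] tilt 25.5 yaw 178.1
top yellow handle top 176 [0.4936 0.3494 0.1591] rect [0.4938 0.3504] [0.024 0.043] 8.3 allz 0.164
top blue ring 273 [ 0.6233 -0.2657  0.1238] mean [ 0.6235 -0.2659  0.1239] rect 0.057 0.055 n [-0.436  0.005  0.9  ] tilt 25.8 yaw 179.3
top blue handle top 165 [0.4785 0.1695 0.1593] rect [0.4787 0.1698] [0.041 0.024] 76.6 allz 0.165
top row [0.0029 0.18   0.0002] 0.18 yaw of row y 89.07 mid [ 0.6247 -0.1757  0.1239]
top stand 2727 [0.4864 0.2605] [0.293 0.103] 85.3 0.0459
```

View pics/b.png

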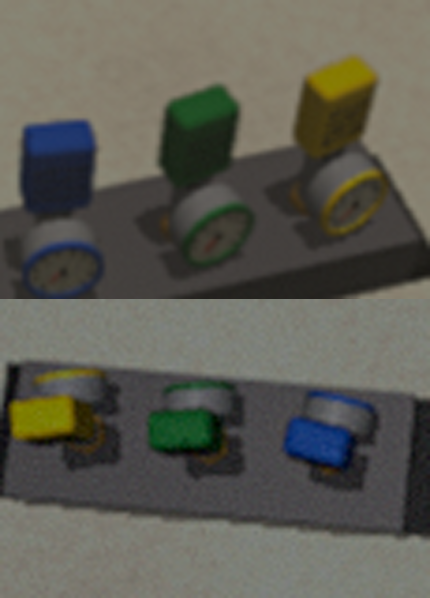

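Call:
arm_command --increments '[[[0.4,-0.3,0,0],[0.78,-0.54,0,0],[0.78,-0.54,0,0],[0.78,-0.54,0,0],[0.78,-0.54,0,0],[0.78,-0.54,0,0],[0.78,-0.54,0,0],[0.78,-0.54,0,0]]]' --gripper -1

```text
clock: 2.0
tcp_pos: [0.4303, -0.2883, 0.2925]
tcp_rot: [3.12, 0.361, 0.001]
contact_force: [-0.2, -1.1, 0.2]
gripper_width: 1.0
```

Call:
arm_command --increments '[[[0,0,0,-1],[0,0,0,-1],[0,0,0,-1],[0,0,0,-1],[0,0,0,-1],[0,0,0,-1],[0,0,0,-1],[0,0,0,-1]]]'

```text
clock: 3.0
tcp_pos: [0.4293, -0.2898, 0.2923]
tcp_rot: [2.701, 1.604, 0.0]
contact_force: [0.6, 0.2, 0.8]
gripper_width: 1.002
```

Call:
arm_command --increments '[[[0,0,0,-1],[0,0,0,-1],[0,0,0,-1],[0,0,0,-1],[0,0,0,-1],[0,0,0,-0.4],[0,0,0,0]]]'

```text
clock: 3.88
tcp_pos: [0.4292, -0.2898, 0.2923]
tcp_rot: [2.151, 2.29, -0.0]
contact_force: [0.5, 0.1, -0.4]
gripper_width: 0.996
```

Call:
arm_command --increments '[[[0.5,0.15,0,0],[0.95,0.17,0,0],[0.95,0.17,0,0],[0.95,0.17,0,0],[0.95,0.17,0,0],[0.95,0.17,0,0],[0.95,0.17,0,0],[0.95,0.17,0,0]]]'

```text
clock: 4.88
tcp_pos: [0.4825, 0.1452, 0.2924]
tcp_rot: [2.152, 2.288, 0.001]
contact_force: [1.1, -0.1, -0.4]
gripper_width: 1.003
```

Call:
arm_command --increments '[[[0.95,0.17,0,0],[0.6,0.05,0,0],[0.3,0.03,0,0],[0,0,0,0]]]'

```text
clock: 5.38
tcp_pos: [0.4902, 0.2556, 0.2921]
tcp_rot: [-2.149, -2.291, 0.0]
contact_force: [-0.9, -1.2, 0.2]
gripper_width: 0.998
```

Call:
arm_command --increments '[[[0.06,-0.03,0.3,0],[0,0,0.5,0],[0,0,0.5,0],[0,0,0.3,0],[0,0,0.2,0],[0,0,0.07,0],[0,0,0,0]]]'

```text
clock: 6.25
tcp_pos: [0.4886, 0.2588, 0.1803]
tcp_rot: [2.15, 2.29, 0.001]
contact_force: [-0.8, 0.8, 0.2]
gripper_width: 1.001
```

```bash
python3 - <<'E'
from h import *
ims=[]
for n,(u0,v0) in {'scene':(340,75),'top':(180,185)}.items():
    p,d=arm.capture(n); p=p[v0:v0+100,u0:u0+140]; ims.append(cv2.resize(p,(420,300),interpolation=cv2.INTER_CUBIC))
save('c',np.vstack(ims)); print(arm.read_state()['tcp_pos'])
E
```

```text
[0.48868732 0.25900492 0.18073605]
```

View pics/c.png

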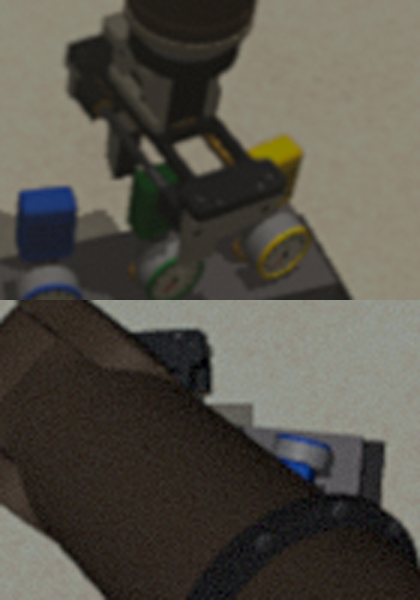

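The open jaws straddle the green handle (scene crop, about 155,200), and the yellow and blue gauges are clear. Closing now.

Call:
arm_command --increments '[[[0,0,0,0],[0,0,0,0],[0,0,0,0],[0,0,0,0],[0,0,0,0],[0,0,0,0],[0,0,0,0],[0,0,0,0]]]' --gripper 1

```text
clock: 7.35
tcp_pos: [0.4883, 0.2587, 0.18]
tcp_rot: [-2.15, -2.29, 0.0]
contact_force: [0.4, 0.6, -0.6]
gripper_width: 0.282
```

Call:
arm_command --increments '[[[0,0,-0.1,0],[0,0,-0.3,0],[0,0,-0.5,0],[0,0,-0.5,0],[0,0,-0.5,0],[0,0,-0.3,0],[0,0,0,0]]]'

```text
clock: 8.22
tcp_pos: [0.4887, 0.2593, 0.3143]
tcp_rot: [2.149, 2.29, 0.005]
contact_force: [0.6, 0.1, -2.9]
gripper_width: 0.283
```

Call:
arm_command --increments '[[[-0.2,0.03,-0.5,0],[-0.7,0.2,-0.3,0],[-0.93,0.25,0,0],[-0.93,0.25,0,0],[-0.93,0.25,0,0],[-0.93,0.25,0,0],[-0.93,0.25,0,0],[-0.93,0.25,0,0]]]'

```text
clock: 9.22
tcp_pos: [0.6165, -0.1246, 0.3593]
tcp_rot: [-2.149, -2.29, 0.001]
contact_force: [0.9, -0.4, -2.4]
gripper_width: 0.283
```

Call:
arm_command --increments '[[[-0.6,0.1,0,0],[-0.3,0.05,0,0.5],[0,0,0,1],[0,0,0,1],[0,0,0,1],[0,0,0,1],[0,0,0,1],[0,0,0,1]]]'

```text
clock: 10.22
tcp_pos: [0.6287, -0.1741, 0.3598]
tcp_rot: [-2.793, -1.436, 0.0]
contact_force: [-0.2, 0.1, -2.2]
gripper_width: 0.28
```

Call:
arm_command --increments '[[[0,0,0,1],[0,0,0,1],[0,0,0,1],[0,0,0,1],[0,0,0,1],[0,0,0,1],[0,0,0,1],[0,0,0,1]]]'

```text
clock: 11.22
tcp_pos: [0.6287, -0.1741, 0.3597]
tcp_rot: [-3.135, -0.176, 0.001]
contact_force: [0.2, -0.9, -2.5]
gripper_width: 0.283
```

Call:
arm_command --increments '[[[0,0,0,1],[0,0,0,0.2],[0,0,0,0]]]'

```text
clock: 11.6
tcp_pos: [0.6289, -0.1751, 0.3599]
tcp_rot: [-3.141, 0.013, 0.0]
contact_force: [1.1, -1.1, -3.3]
gripper_width: 0.28
```

Call:
arm_command --increments '[[[0,0,0.3,0.07],[0,0,0.25,0],[0,0,0,0]]]'

```text
clock: 11.98
tcp_pos: [0.6282, -0.1759, 0.3254]
tcp_rot: [-3.141, 0.026, 0.005]
contact_force: [-0.7, 0.2, -3.4]
gripper_width: 0.282
```

```bash
python3 - <<'E'
from h import *
ims=[]
for n,(u0,v0,w,h) in {'scene':(140,150,150,140),'top':(340,100,150,140)}.items():
    p,d=arm.capture(n); np.savez(n+'2',p=p,d=d,X=cloud(n,d)); p=p[v0:v0+h,u0:u0+w]; ims.append(cv2.resize(p,(390,364),interpolation=cv2.INTER_CUBIC))
save('d',np.hstack(ims)); print(arm.read_state()['tcp_pos'])
# project expected tip & mouth centre in scene
c,M,t=cal('scene')
for nm,q in {'tip':[.6289,-.1751,arm.read_state()['tcp_pos'][2]-.171],'mouth':[.6275,-.1757,.124]}.items():
    a=M.T@(np.array(q)-t); s=a[:2]/a[2]; s=s*(1+c['k1']*(s@s)); uv=s*c['fx']+[c['cx'],c['cy']]; print(nm,uv.round(1),((uv-[140,150])*2.6).round())
E
```

```text
[ 0.6289519  -0.17606701  0.32721346]
tip [217.  243.4] [200. 243.]
mouth [219.4 251.9] [207. 265.]
```

View pics/d.png

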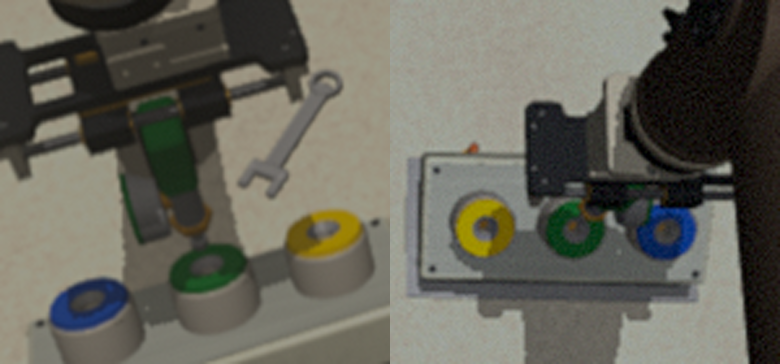

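The tip is at about (200,243) in the scene crop, which matches the projection. The green mouth is at (208,267), directly below it.

Call:
arm_command --increments '[[[0.01,0,0.2,0],[0,0,0.2,0],[0,0,0.15,0],[0,0,0,0]]]'

```text
clock: 12.58
tcp_pos: [0.6288, -0.1761, 0.2927]
tcp_rot: [-3.141, 0.028, 0.004]
contact_force: [-2.5, -0.2, -2.7]
gripper_width: 0.282
```

Call:
arm_command --increments '[[[0,0,0.05,0],[0,0,0.05,0],[0,0,0,0]]]'

```text
clock: 12.95
tcp_pos: [0.629, -0.1763, 0.2875]
tcp_rot: [3.141, -0.028, -0.002]
contact_force: [-3.9, -0.7, -2.9]
gripper_width: 0.28
```

Call:
arm_command --increments '[[[0.02,0,0.03,0],[0.02,0,0.03,0],[0,0,0,0]]]'

```text
clock: 13.32
tcp_pos: [0.632, -0.1762, 0.2841]
tcp_rot: [-3.141, 0.027, 0.0]
contact_force: [-3.0, 0.0, -2.4]
gripper_width: 0.279
```

Call:
arm_command --increments '[[[0,0,0.03,0],[0,0,0,0],[0,0,0,0]]]'

```text
clock: 13.7
tcp_pos: [0.6319, -0.1761, 0.2824]
tcp_rot: [-3.141, 0.027, 0.0]
contact_force: [-1.9, -0.1, -3.6]
gripper_width: 0.285
```

Call:
arm_command --increments '[[[-0.09,0,0.002,0],[-0.085,0,0.006,0],[-0.085,0,0.01,0],[-0.085,0,0.013,0],[0,0,0,0]]]'

```text
clock: 14.32
tcp_pos: [0.6118, -0.1757, 0.2826]
tcp_rot: [3.141, -0.027, 0.006]
contact_force: [2.7, 0.5, 7.4]
gripper_width: 0.285
```

Call:
arm_command --increments '[[[-0.085,0,0.015,0],[-0.085,0,0.02,0],[0,0,0,0]]]'

```text
clock: 14.7
tcp_pos: [0.6016, -0.1756, 0.2808]
tcp_rot: [3.141, -0.027, 0.006]
contact_force: [2.1, 0.5, 8.3]
gripper_width: 0.285
```

```bash
cat > look.py <<'E'
from h import *; import sys
ims=[]
for n,(u0,v0,w,h) in {'scene':(140,140,150,150),'top':(340,100,150,150)}.items():
    p,d=arm.capture(n); np.savez(n+'2',p=p,d=d,X=cloud(n,d)); p=p[v0:v0+h,u0:u0+w]; ims.append(cv2.resize(p,(390,390),interpolation=cv2.INTER_CUBIC))
save(sys.argv[1],np.hstack(ims)); s=arm.read_state(); print(s['tcp_pos'],s['contact_force'],s['torque'])
E
python3 look.py e
```

```text
[ 0.60173632 -0.17564053  0.28064452] [2.43214128 0.1116319  8.68173982] [ 0.17020489 -0.87383682  0.03111667]
```

View pics/e.png

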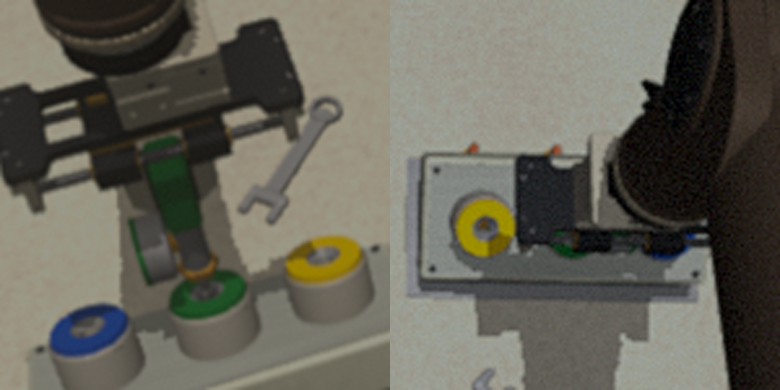

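The gauge has begun to tilt, and its nose is seated in the green mouth (crop 205,292). Continuing the arc.

Call:
arm_command --increments '[[[-0.085,0,0.03,0],[-0.085,0,0.035,0],[-0.085,0,0.04,0],[-0.085,0,0.045,0],[0,0,0,0]]]'

```text
clock: 15.42
tcp_pos: [0.5797, -0.1753, 0.2693]
tcp_rot: [-3.141, 0.028, 0.002]
contact_force: [1.3, -0.8, 4.0]
gripper_width: 0.281
```

```bash
python3 look.py f
```

```text
[ 0.57988371 -0.17536754  0.26931155] [ 0.06074812 -0.42869341  2.7232735 ] [ 0.0384091  -0.21421517 -0.0050473 ]
```

View pics/f.png

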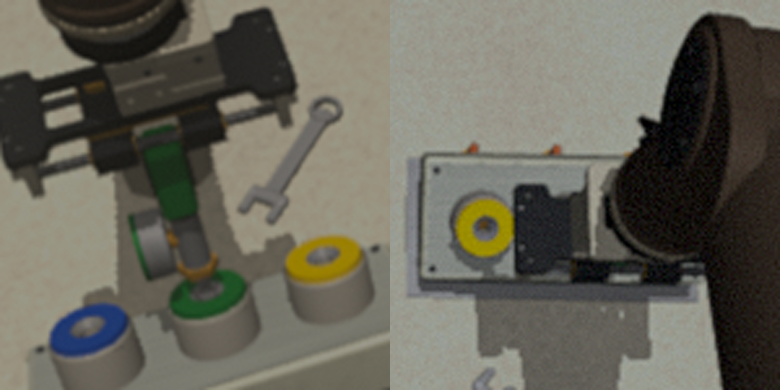

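The handle now leans toward the robot, with the nose still seated in the green mouth (crop 208,288). Next I push along the port axis.

Call:
arm_command --increments '[[[0.035,0,0.075,0],[0.035,0,0.075,0],[0.035,0,0.075,0],[0,0,0,0]]]'

```text
clock: 16.02
tcp_pos: [0.5866, -0.1754, 0.2554]
tcp_rot: [-3.141, 0.027, 0.002]
contact_force: [-1.9, -0.9, 0.8]
gripper_width: 0.278
```

Call:
arm_command --increments '[[[0.035,0,0.075,0],[0.02,0,0.04,0],[0,0,0,0],[0,0,0,0]]]'

```text
clock: 16.52
tcp_pos: [0.5888, -0.1755, 0.2511]
tcp_rot: [3.141, -0.028, -0.003]
contact_force: [-14.8, 1.8, 23.9]
gripper_width: 0.285
```

Call:
arm_command --increments '[[[0,0,0,0],[0,0,0,0],[0,0,0,0],[0,0,0,0],[0,0,0,0],[0,0,0,0],[0,0,0,0],[0,0,0,0]]]'

```text
clock: 17.52
tcp_pos: [0.5888, -0.1754, 0.2511]
tcp_rot: [3.141, -0.028, -0.003]
contact_force: [-14.7, 1.5, 23.9]
gripper_width: 0.283
```

```bash
python3 look.py g
```

```text
[ 0.58879825 -0.17545083  0.25111031] [-15.94462      1.09872173  24.39563202] [0.55278107 3.09117909 0.03177918]
```

View pics/g.png

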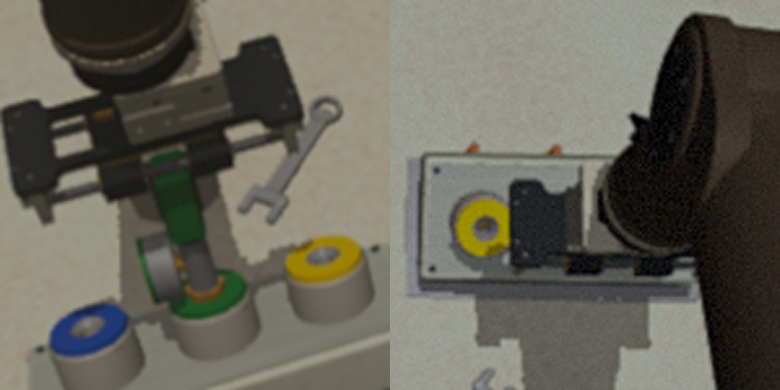

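The copper collar sits flush on the green face (crop 205,292). The axial force of about 30 N is well above the 11.5 N spring, so the collar is bottomed. Holding longer.

Call:
arm_command --increments '[[[0,0,0,0],[0,0,0,0],[0,0,0,0],[0,0,0,0],[0,0,0,0],[0,0,0,0],[0,0,0,0],[0,0,0,0]]]'

```text
clock: 18.62
tcp_pos: [0.5888, -0.1755, 0.2511]
tcp_rot: [3.141, -0.028, -0.003]
contact_force: [-14.7, 1.7, 23.8]
gripper_width: 0.281
```

Call:
arm_command --increments '[[[0,0,0,0],[0,0,0,0],[0,0,0,0],[0,0,0,0],[0,0,0,0],[0,0,0,0],[0,0,0,0],[0,0,0,0]]]'

```text
clock: 19.62
tcp_pos: [0.5888, -0.1755, 0.2511]
tcp_rot: [3.141, -0.028, -0.003]
contact_force: [-15.1, 1.4, 22.9]
gripper_width: 0.284
```

```bash
python3 - <<'E'
from h import *
# axis check from barrel/handle points, neighbours' handle tops vs start
z=np.load('scene2.npz');X=z['X'];H=cv2.cvtColor(z['p'],cv2.COLOR_RGB2HSV)
p0=np.load('scene.npz')
for c,(a,b) in {'yellow':(18,32),'blue':(100,125)}.items():
    for q in(p0,z):
        h=cv2.cvtColor(q['p'],cv2.COLOR_RGB2HSV);Y=q['X']
        m=(h[...,0]>=a)&(h[...,0]<=b)&(h[...,1]>120)&(abs(Y[...,0]-.49)<.07)&(abs(Y[...,1]-.255)<.15)&(Y[...,2]>.15)&(Y[...,2]<.18)
        print(c,m.sum(),Y[m].mean(0).round(4))
s=arm.read_state(); print(s['clock'],s['contact_force'],s['gripper_width'])
print(arm.sign_off())
E
```

```text
yellow 166 [0.5004 0.3467 0.1575]
yellow 169 [0.5005 0.3466 0.1573]
blue 150 [0.4853 0.1682 0.1581]
blue 141 [0.4849 0.1684 0.1582]
19.625 [-15.13448938   1.43123218  22.92980843] 0.2837582769004244
the job is handed in; nothing more can be done
None
```

I pushed the green gauge home in the green outlet, held it there about 3 s, and handed the job in at 19.6 s while still gripping and pressing. The interface gives no verdict and I could not read the valve stroke, so "fully home" rests on the checks below.

I lifted the gauge out of its stand and seated its nose in the outlet's mouth. The tool cannot tilt, so I swung the gauge about 25° within the grip by arcing the arm around the mouth. Then I pushed along the outlet's axis.

Last checks:
- **Depth and push:** the axial push was steady at about 30 N, against 11.5 N from the spring at home. The arm's position put the tip about 35 mm deep, give or take 2 mm. The picture shows the collar flush on the face.
- **Squareness:** the gripper sat within about 1° of the outlet's axis, by its position. I did not measure the gauge's own angle directly.
- **Grip:** the opening stayed at 26 mm, the handle's thickness.
- **Other items:** the yellow and blue gauges moved less than 1 mm since the start. In the last picture the spanner looked undisturbed and nothing was in the other two outlets. I did not check the filter again.

No check failed. The two cameras disagreed by 3 to 6 mm in x, so I averaged them.

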